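# Dock the reading camera and show it the oblong printing stamp

## Task

In the art workshop, first set the loose reading camera down on its dock, fully home on both alignment pegs, and let go of it. Then pick the oblong wooden stamp out of the tray by its handle and show its carved underside to the camera: hold it in the air centred in front of the lens, 15 cm from the glass, underside square to the lens and the stamp's long side level, and finish while still holding it there, still. Leave the other three stamps, the yellow water pot and the two glass jars standing where they are.

Things in the scene. Friction and masses are not known exactly. Their poses are not given: they have to be found in the camera images.
- dock: Fixed grey plate, 124 (x) x 104 (y) x 15 mm high, a small black box 12 mm high at its +x edge. Two steel pegs stand 14 mm proud on its x axis: a 12 mm thick one at x = -26 mm, an 8 mm one at x = +26 mm, tips chamfered. Origin: centre of its underside, z up; -x is the side the lens must face (roughly towards the robot).
- dock_seat (a point): Centre of the dock plate's top face, 15 mm above the dock's origin, axes as the dock's. The camera is home when its origin is here with its axes along the dock's.
- camera: Reading camera, loose, 0.3 kg, upright on the table at the robot's right. Black foot 84 (x) x 72 (y) x 24 mm; sockets 18 mm deep under it: 15 mm wide at x = -26 mm, 11 mm at x = +26 mm. White column 36 (x) x 46 (y) mm on the origin, z 24 to 112 mm: grip its flat sides along y, near the top. Black lens barrel, 38 mm across, slants up to -x, its end at z = 86 mm. Origin: centre of foot's underside.
- lens (a point): Centre of the camera's front glass, at (-41, 0, 86) mm in the camera's frame, axes as the camera's.
- focus (a point): Where to show the stamp: 150 mm out from the glass, at (-127, 0, 209) mm in the camera's frame; moves with the camera. Its z is the lens axis, away from the lens (35 degrees from vertical, leaning to the camera's -x); its y is the camera's y, level. Right when the stamp's origin is here, its z along this z and its y along this y (either way round).
- stamp_oblong: The stamp to show: plain light-wood hand stamp, about 0.12 kg, standing in the tray. Oblong block 42 (x) x 70 (y) x 22 mm high with three carved ribs under it; upright handle 24 x 24 mm (sides along x and y) in its middle from z = 22 to 72 mm, to be gripped across either pair of sides. Origin: centre of the underside, z up along the handle.
- stamp_top (a point): Middle of the top of the oblong stamp's handle, 72 mm above its origin, axes as the stamp's.
- tray: Fixed open wooden tray to the robot's left, 236 x 236 mm, rim 30 mm high, walls and floor 8 mm thick. The four stamps stand in it in two rows of two about 100 mm apart, in any order. Origin: centre of its underside.
- stamp_square: A bystander: plain light-wood hand stamp with a square block 48 x 48 mm and the same handle as the oblong one (24 mm square, from 22 to 72 mm above its underside); stands in the tray. Origin: centre of its underside.
- stamp_round: A bystander: plain light-wood hand stamp with a round block 54 mm across and the same handle as the oblong one (24 mm square, from 22 to 72 mm above its underside); stands in the tray. Origin: centre of its underside.
- stamp_triangle: A bystander: plain light-wood hand stamp with a three-cornered block, corners 36 mm from the middle and the same handle as the oblong one (24 mm square, from 22 to 72 mm above its underside); stands in the tray. Origin: centre of its underside.
- water_pot: A bystander: yellow plastic water pot, 124 mm across, 110 mm high. Origin: centre of its underside.
- jar_a: A bystander: glass paint jar, 52 mm across, 70 mm high. Origin: centre of its underside.
- jar_b: A bystander: a second glass paint jar of the same size. Origin: centre of its underside.
Things that resemble listed ones, but are neither listed nor needed, are in the scene too. There is more than one size of the dock; the job needs the largest. Several things have the shape of the camera; the one meant has the colours described above.

How it is judged (in metres and radians):
On the way:
1. the camera is fully home on the dock's pegs and let go (horizontal distance between camera and dock_seat below 0.004 m and z of camera in the frame of dock_seat between -0.003 and 0.003 m and angle between the x axis of camera and the x axis of dock, either way round below 0.12 rad and x of lens in the frame of dock below -0.03 m and angle between camera's own z axis and vertical below 0.05 rad and contact force between camera and the fingers below 0.1 N and contact force between camera and the arm below 0.1 N), for 0.3 s.
At the end, for the whole second after the job is handed in: Camera home on the dock (4 mm sideways, 3 mm in height, 0.12 rad), untouched. Oblong stamp held still by the fingers, touching nothing else, underside centre within 20 mm of the focus point, handle axis within 0.17 rad of the lens axis, underside to the lens, long side within 0.2 rad of level (all of step 1 and distance between stamp_oblong and focus below 0.02 m and angle between the z axis of stamp_oblong and the z axis of focus, either way round below 0.17 rad and angle between the y axis of stamp_oblong and the y axis of focus, either way round below 0.2 rad and z of stamp_top in the frame of focus above 0.04 m and height (world z) of stamp_oblong above 0.12 m and contact force between stamp_oblong and the fingers above 1 N and linear speed of stamp_oblong below 0.02 m/s and angular speed of stamp_oblong below 0.2 rad/s and contact force between stamp_oblong and camera below 0.1 N and contact force between stamp_oblong and tray below 0.1 N and contact force between stamp_oblong and dock below 0.1 N); the arm keeps its last pose, push and grip.
It fails at once if a bystander stamp, the water pot or a jar is pushed more than 30 mm or tipped (distance of any of stamp_square, stamp_round, stamp_triangle, water_pot, jar_a, jar_b from where it was at the start of the episode above 0.03 m or angle between any of stamp_square, stamp_round, stamp_triangle, water_pot, jar_a, jar_b's own z axis and vertical above 0.4 rad).
It also fails if it takes over 51 s, if anything falls off the work surface, if the arm or the gripper's body presses on something with over 40 N, if the wrist force passes 120 N, or if a joint passes its speed limit or range.

## Robot

A 6-joint arm with a two-finger parallel gripper is mounted at the origin on the work surface. World frame = base frame: x ahead of the robot, y to its left, z up, the work surface at z = 0. Lengths are in mm, angles in rad, forces in N, time in s.
With the tool pointing down it reaches from about 350 to 775 mm from the base axis. Payload 5.5 kg.
Tool frame: the origin (TCP) lies midway between the tips of the shut fingers; the grasp point (between the pads) lies 19 mm behind it; z points along the fingers, y is the line along which they close (so a half turn about z gives the same grasp; the last joint's range is limited). The gripper opens to 85 mm and grips with 20 to 120 N. Pads are 22 mm wide; open, the fingers measure 114 mm over their backs; the gripper's body (76 mm by 85 mm) begins 54 mm behind the grasp point. The pads swing forward as they close: fully open they stand 13 mm farther back than shut.
Start: joints at [0.964, 0.313, 0.046, 1.304, 0, 1.431], TCP at [258.8, 513.515, 201.123] pointing down, gripper open.
Joint ranges: [-2.76, 2.76], [-0.86, 1.69], [-1.03, 1.26], [-2.2, 2.34], [-1.47, 1.5], [-3.14, 3.14]. Speed limits (rad/s): [2.57, 2.57, 3.14, 3.14, 3.14, 3.14].

## Interface

Orientations are given as a 3x3 rotation matrix whose columns are the frame's x, y, z axes.
In Python, from bench import robot gives the robot as it stands.
- The arm moves only by the shell command python3 -m jog 'ROWS'. ROWS is text: rows parted by semicolons, each of 5 numbers parted by spaces: the gripper's target within -1 to 1 (shut at 1, half-way at 0, fully open at -1), then the shift along the tool's x, y, z in cm, then the turn about the tool's z in degrees. In form: fingers x y z turn; .... A call has 1 to 12 rows; each row shifts and turns the commanded pose from where the row before left it, along the tool's axes as they then stand; what a row does not reach is not made up. A row lasts 1/12 s, in which the tool goes at most 41.7 mm and 7.16 degrees, less where a joint would pass 70% of its speed; a pose out of reach is approached as far as the arm can. A call is refused whole if a number of a shift passes 4.17 or a number of a turn 7.16, either way. A call with a gripper value outside its range is refused whole. The fingers move at their own pace and stop on an object; the grip force is fixed at half the most. Time passes only in rows, so rows that do not move let the fingers close. It gives the time, the measured TCP pose, the force, the opening and the grip force at its end, in the units of the state.
- robot.read_state(): the state, without advancing time (a new reading comes with each control period).
- robot.camera(name): name is "side" or "top" or "wrist"; returns a dict with "pixels" (420x560x3 uint8, blue, green, red), "camera_matrix" (3x3 intrinsics, pixels), "dist" ([k1, k2, p1, p2, k3] as OpenCV has them; the pictures are not rectified), "R" (3x3) and "t" (3): a world point X has camera coordinates R X + t. Camera axes: x right, y down, z forward; pixel columns grow to the right and rows downward; lengths in mm; the calibration is good to about 2 mm. A picture is of the moment at which its call begins. There is no depth.
- robot.sign_off(): hands the job in; it is judged then, once.
The state is a dict: "time_s": time; "joint_pos": joint angles; "qvel": joint speeds; "tau": joint torques, N m; "tcp_pos": TCP position; "ee_rot": TCP orientation; "ft_force": force on the tool from outside, world axes, zero at the start; "ft_torque": the same for the moment, N m; "width": opening from 0.0 (shut) to 1.0 (fully open); "grasp_force": force on a finger pad.
Only numpy, scipy, OpenCV 4.12 (cv2) and the standard library are available. Lean on these libraries where they do the work, as an engineer would, in place of code of your own. Each camera call takes 0.05 s, during which the arm holds its last target. There are 200 camera calls.

## Working session

There is one attempt and no reset: what is moved stays moved. The work goes in short steps, Python scripts to look and compute and a shell command to move; the robot and the scene stay as the last step left them, time stands still between calls to the robot, and variables do not carry over. Pictures are saved under pics/ and viewed, at most 10 in all, crops included, and the job is handed in when it is done.

```bash
ls; mkdir -p pics; python3 - <<'E'
from bench import robot
import cv2,pickle
d={}
for n in("side","top","wrist"):
    c=robot.camera(n);d[n]=c;cv2.imwrite(f"pics/{n}0.png",c["pixels"])
    print(n,c["camera_matrix"].tolist(),c["dist"],c["R"].round(3).tolist() if hasattr(c["R"],"round") else c["R"],c["t"])
pickle.dump(d,open("c0.pkl","wb"))
s=robot.read_state();print(s["time_s"],s["tcp_pos"],s["ee_rot"],s["width"])
E
```

```text
pics
side [[484.12093645239173, 0.0, 274.0704270980003], [0.0, 484.12093645239173, 203.49141317579375], [0.0, 0.0, 1.0]] [-0.11712948  0.          0.          0.          0.        ] [[0.801, -0.598, -0.025], [-0.306, -0.374, -0.876], [0.514, 0.709, -0.482]] [-549.01712308  268.78053103 1233.60736496]
top [[403.11534424142513, 0.0, 270.97980681801823], [0.0, 403.11534424142513, 208.55769479390554], [0.0, 0.0, 1.0]] [0.01429558 0.         0.         0.         0.        ] [[0.002, -1.0, -0.001], [-0.995, -0.002, -0.104], [0.104, 0.001, -0.995]] [-104.65973307  611.45247151 1116.68084678]
wrist [[328.6080099940332, 0.0, 283.16670055201246], [0.0, 328.6080099940332, 206.34580213233178], [0.0, 0.0, 1.0]] [0.01013926 0.         0.         0.         0.        ] [[0.45, 0.893, -0.001], [0.845, -0.425, 0.326], [0.29, -0.147, -0.945]] [-575.15656765  -41.0292609   379.84821933]
0.15 [258.56074398 513.14944348 200.4201037 ] [[-8.93003083e-01  4.50049916e-01 -7.52808686e-04]
 [ 4.50050514e-01  8.93002399e-01 -1.11795023e-03]
 [ 1.69126555e-04 -1.33713494e-03 -9.99999092e-01]] 0.9996085999936213
```

View pics/top0.png

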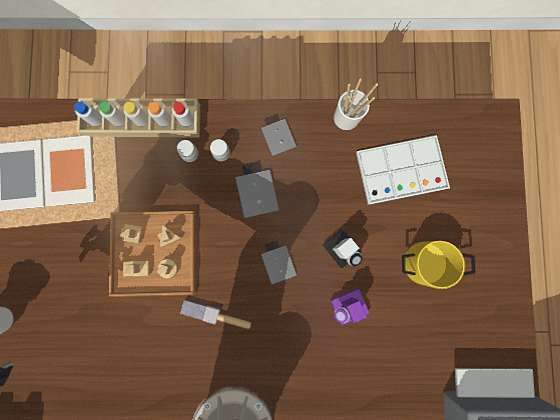

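View pics/side0.png

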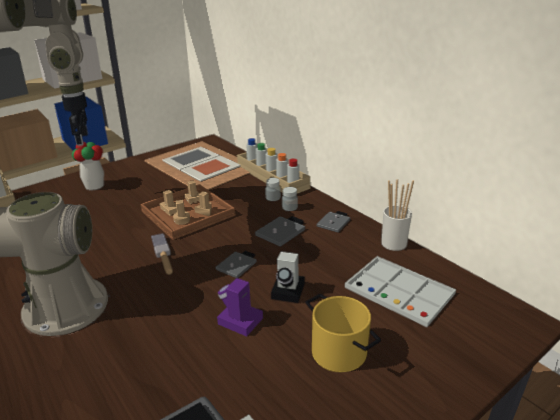

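View pics/wrist0.png

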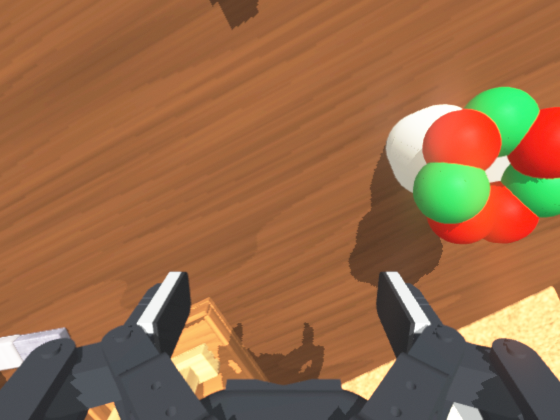

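The top view shows the white and black camera at about (345,247). The large dock is at (257,193), with its black box up at (252,168). In the tray, the oblong stamp looks like the lower-left one at (135,268), with the square at (131,233), the triangle at (168,236) and the round one at (167,267). The side view agrees. The wrist view shows only a vase and a tray corner. Next I'll zoom in.

```bash
cat > h.py <<'E'
import numpy as np,cv2,pickle
def ray(c,px):
    p=cv2.undistortPoints(np.array(px,float).reshape(-1,1,2),c["camera_matrix"],np.array(c["dist"])).reshape(-1,2)
    R=np.array(c["R"]);o=-R.T@np.array(c["t"])
    return o,np.c_[p,np.ones(len(p))]@R
def onz(c,px,z):
    o,d=ray(c,px);return o+d*((z-o[2])/d[:,2])[:,None]
def proj(c,X):
    return cv2.projectPoints(np.array(X,float).reshape(-1,1,3),cv2.Rodrigues(np.array(c["R"]))[0],np.array(c["t"]),c["camera_matrix"],np.array(c["dist"]))[0].reshape(-1,2)
def rect(c,mask,box,z):
    m=np.zeros(mask.shape,np.uint8);x0,y0,x1,y1=box;m[y0:y1,x0:x1]=mask[y0:y1,x0:x1]
    k=max(cv2.findContours(m,0,1)[0],key=cv2.contourArea)
    P=onz(c,k.reshape(-1,2),z)[:,:2].astype(np.float32)
    return cv2.minAreaRect(P),k
E
python3 - <<'E'
from h import *
d=pickle.load(open("c0.pkl","rb"));t=d["top"];im=t["pixels"]
def crop(i,x,y,w,h,f):return cv2.resize(i[y:y+h,x:x+w],None,fx=f,fy=f,interpolation=cv2.INTER_CUBIC)
a=np.hstack([crop(im,105,205,100,75,4)[:300],crop(im,220,150,100,75,4)])
b=np.hstack([crop(im,310,215,100,75,4),crop(d["side"]["pixels"],225,210,100,75,4)])
cv2.imwrite("pics/m.png",np.vstack([a,b]))
hsv=cv2.cvtColor(im,cv2.COLOR_BGR2HSV)
for p in [(257,200),(245,190),(253,167),(345,240),(335,252),(135,268),(143,270),(118,275)]: print(p,hsv[p[1],p[0]])
E
```

```text
(257, 200) [ 60   2 107]
(245, 190) [90  8 98]
(253, 167) [10 13 61]
(345, 240) [ 53  10 107]
(335, 252) [ 53   8 134]
(135, 268) [ 17 107 117]
(143, 270) [ 19  85 222]
(118, 275) [ 15 138 175]
```

View pics/m.png

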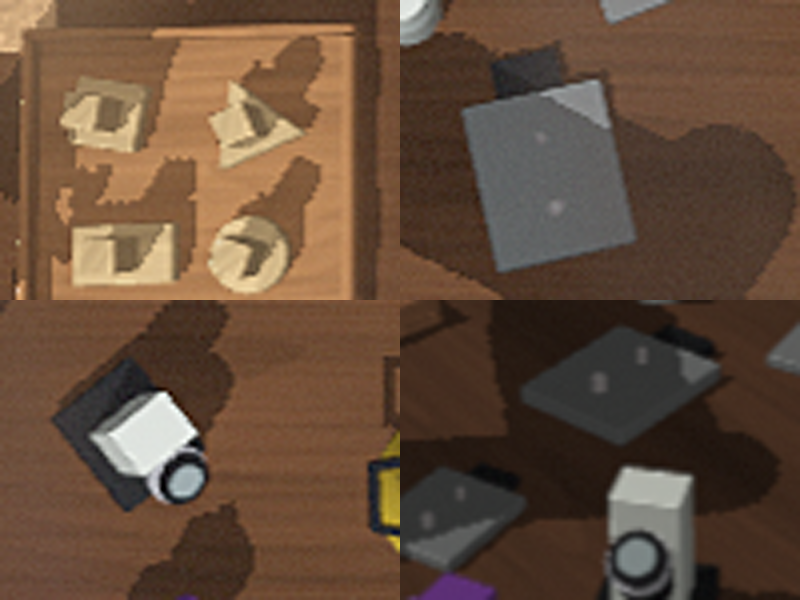

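The oblong stamp is confirmed at the tray's lower left. The dock plate corners show clearly, in top-view pixels about (236,178), (271,170), (279,210) and (244,218). The camera foot's left, top and bottom corners are visible too, with the lens pointing toward image lower right.

```bash
python3 - <<'E'
from h import *
d=pickle.load(open("c0.pkl","rb"));t=d["top"];im=t["pixels"]
w=d["wrist"];R=np.array(w["R"])
c=-R.T@w["t"];T=np.array([[-.893,.45,0],[.45,.893,0],[0,0,-1]]).astype(float)
print("wristcam in tool",T.T@(c-np.array([258.6,513.1,200.4])),"axis",T.T@R[2])
hsv=cv2.cvtColor(im,cv2.COLOR_BGR2HSV)
g=((hsv[...,1]<40)&(hsv[...,2]>75)).astype(np.uint8)
r,k=rect(t,g,(225,165,290,225),15);print("dock",r)
wh=((hsv[...,1]<30)&(hsv[...,2]>150)).astype(np.uint8)
wood=((hsv[...,1]<118)&(hsv[...,2]>100)&(hsv[...,0]>14)).astype(np.uint8)
for z in(112,):
  r,k=rect(t,wh,(325,220,365,260),z);print("col",r)
r,k=rect(t,wood,(115,255,152,285),30);print("stamp",r)
dc=lambda x,y,ox,oy,bx,by:((x-bx)/4+ox,(y-by)/4+oy)
D=[dc(x,y,220,150,400,0) for x,y in[(463,110),(603,82),(636,240),(498,271)]]
P=onz(t,D,15);print("dock corners",P.round(1)[:,:2].tolist(),P.mean(0), np.linalg.norm(np.diff(P,axis=0),axis=1))
F=[dc(x,y,310,215,0,300) for x,y in[(128,360),(53,418),(130,512)]]
P=onz(t,F,20);print("foot",P.round(1)[:,:2].tolist(),(P[0]+P[2])/2,np.linalg.norm(np.diff(P,axis=0),axis=1))
S=[dc(x,y,105,205,0,0) for x,y in[(72,226),(173,224),(180,283),(77,286)]]
P=onz(t,S,30);print("stamp",P.round(1)[:,:2].tolist(),P.mean(0))
E
```

```text
wristcam in tool [  85.00631143    0.93261649 -171.53335999] axis [-3.25695171e-01 -9.02803592e-04  9.45471538e-01]
dock ((658.0194702148438, -62.15863800048828), (123.07621765136719, 104.25102233886719), 12.822017669677734)
col ((495.5897521972656, -302.466552734375), (45.42414093017578, 56.42998123168945), 36.5069694519043)
stamp ((442.1344299316406, 274.862060546875), (41.63407516479492, 73.96846771240234), 0.039007775485515594)
dock corners [[704.2, -0.7], [725.1, -102.6], [609.2, -126.7], [586.6, -27.2]] [656.27061922 -64.30899613  15.        ] [104.05171214 118.30474674 102.03166868]
foot [[551.6, -306.8], [510.1, -252.7], [444.0, -306.4]] [ 497.7732499  -306.58420224   20.        ] [68.13124765 85.19851548]
stamp [[461.5, 311.9], [463.0, 241.2], [422.0, 234.9], [419.9, 306.7]] [441.61621229 273.68601325  30.        ]
```

```bash
python3 -m jog '-1 -3.3 -2.1 0 0;-1 -3.3 -2.1 0 0;-1 -3.3 -2.1 0 0;-1 -3.3 -2.1 0 0;-1 -3.3 -2.1 0 0;-1 -3.3 -2.1 0 0;-1 -3.3 -2.1 0 0;-1 -3.3 -2.1 0 0;-1 -3.3 -2.1 0 0;-1 -3.3 -2.1 0 0;-1 -3.3 -2.1 0 0;-1 -3.3 -2.1 0 0'
python3 -m jog '-1 -3.3 -2.1 0 0;-1 -3.3 -2.1 0 0;-1 -3.3 -2.1 0 0;-1 -3.3 -2.1 0 0;-1 -3.3 -2.1 0 0;-1 0 0 0 -6.6;-1 0 0 0 -6.6;-1 0 0 0 -6.6;-1 0 0 0 -6.6;-1 0 0 0 -6.6;-1 0 0 0 -6.6;-1 0 0 0 0'
python3 - <<'E'
from h import *
from bench import robot
c=robot.camera("wrist");pickle.dump(c,open("w1.pkl","wb"));cv2.imwrite("pics/w1.png",c["pixels"])
E
```

```text
time_s: 1.15
tcp_pos: [499.5, 108.4, 201.0]
ee_rot: [[-0.893, 0.45, -0.0], [0.45, 0.893, 0.0], [0.0, 0.0, -1.0]]
ft_force: [0.6, 0.6, -0.2]
width: 0.996
grasp_force: 0.0
time_s: 2.15
tcp_pos: [598.9, -57.8, 200.6]
ee_rot: [[-0.974, -0.225, -0.001], [-0.225, 0.974, 0.0], [0.001, 0.0, -1.0]]
ft_force: [-0.4, 0.7, -0.6]
width: 1.003
grasp_force: 0.0
```

View pics/w1.png

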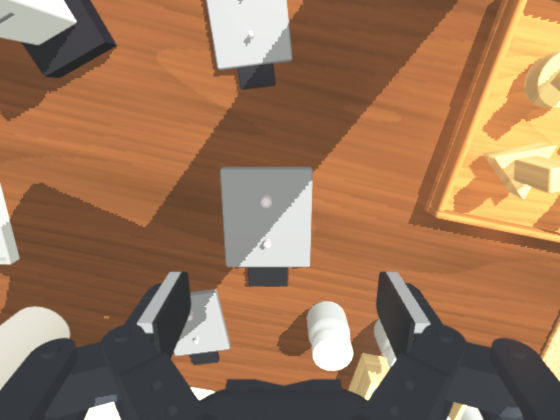

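The dock is centred near (267,217) in this view. Its pegs are at (266,202), the thick one, and (266,243), and the black box is at +x (268,276). Now I'll fit the plate and the pegs.

```bash
python3 - <<'E'
from h import *
c=pickle.load(open("w1.pkl","rb"));im=c["pixels"]
hsv=cv2.cvtColor(im,cv2.COLOR_BGR2HSV)
g=((hsv[...,1]<60)&(hsv[...,2]>70)).astype(np.uint8);g=cv2.morphologyEx(g,cv2.MORPH_OPEN,np.ones((3,3)))
(ctr,sz,a),k=rect(c,g,(205,155,330,280),15);print(ctr,sz,a)
# pegs: local contrast against blurred plate
gray=cv2.cvtColor(im,cv2.COLOR_BGR2GRAY)
print(gray[192:212:2,254:280:2]);print(gray[234:252:2,254:280:2])
for n,p in(("big",(265.5,202)),("small",(266,243.5))):
  print(n,onz(c,[p],26))
E
```

```text
(658.782958984375, -62.19964599609375) (128.87911987304688, 103.35120391845703) 13.009467124938965
[[149 149 149 149 149 148 149 149 148 149 149 148 149]
 [149 149 150 149 148 150 152 151 148 149 148 149 148]
 [149 149 149 148 152 168 171 169 157 150 148 148 150]
 [149 148 149 149 167 191 196 184 165 150 148 149 149]
 [150 149 149 150 194 206 208 204 187 150 150 150 149]
 [150 149 149 162 197 207 212 201 190 152 148 148 148]
 [150 149 148 157 188 211 209 202 182 150 149 149 149]
 [149 149 149 149 167 185 191 181 160 149 148 148 148]
 [148 149 150 148 149 152 156 151 149 149 150 149 149]
 [148 149 148 149 149 149 149 149 149 148 150 149 149]]
[[148 149 148 150 149 152 224 229 230 230 230 230 229]
 [147 148 147 147 158 175 227 230 230 230 230 230 230]
 [147 148 147 158 200 228 229 235 231 230 230 230 230]
 [147 148 148 188 225 204 230 247 241 230 230 229 230]
 [148 148 174 223 162 199 252 253 242 230 230 230 230]
 [147 152 226 203 153 239 253 255 250 230 230 230 230]
 [150 196 225 155 149 201 252 254 247 229 229 229 229]
 [223 229 228 205 149 193 222 231 230 229 229 229 229]
 [229 229 229 228 226 229 229 229 230 229 229 229 229]]
big [[632.20405376 -68.76222846  26.        ]]
small [[681.6348851  -57.64817977  26.        ]]
```

```bash
python3 - <<'E'
from h import *
c=pickle.load(open("w1.pkl","rb"));im=c["pixels"]
gray=cv2.cvtColor(im,cv2.COLOR_BGR2GRAY)
for col in(235,300):print(col,gray[163:176,col],gray[258:274,col])
print("row217",gray[217,215:230],gray[217,305:320])
a=np.radians(12.9);R=np.array([[np.cos(a),-np.sin(a)],[np.sin(a),np.cos(a)]])
for o in([656.8,-63.],[658.8,-62.2]):
  f=lambda x,y,z:np.r_[R@[x,y]+o,z]
  print(o,proj(c,[f(-62,-52,15),f(-62,52,15),f(62,-52,15),f(62,52,15),f(-62,52,0),f(-26,0,29),f(26,0,29),f(-26,0,15),f(26,0,15)]).round(1).tolist())
for r in range(234,252):print(gray[r,256:278])
E
```

```text
235 [ 87  86  89 101 118 127 139 147 148 149 149 149 149] [148 147 146 147 146 147 146 145 134 105 102 128 129 128 127 127]
300 [ 91  89  91 100 121 126 138 146 149 148 149 149 149] [230 229 229 229 229 229 229 226 194 127 140 143 141 135 131 131]
row217 [ 83  85  84  85  84  83  83  97 124 144 148 150 149 150 149] [231 231 231 231 230 219 173 129 122 121 121 121 121 120 121]
[656.8, -63.0] [[218.5, 167.2], [312.7, 167.4], [224.7, 266.7], [309.5, 266.8], [311.5, 164.6], [265.5, 202.2], [266.2, 245.1], [266.1, 198.4], [266.7, 240.0]]
[658.8, -62.2] [[218.9, 169.1], [312.9, 169.3], [225.1, 268.2], [309.7, 268.3], [311.8, 166.4], [265.8, 204.1], [266.5, 246.8], [266.4, 200.1], [267.0, 241.6]]
[149 149 148 150 150 149 149 150 152 185 224 227 229 230 230 230 230 230
 230 230 230 229]
[148 148 149 149 149 150 149 150 154 188 227 230 230 230 229 229 230 230
 230 230 230 230]
[148 148 147 148 147 149 158 172 175 200 227 230 230 230 230 230 230 230
 230 230 230 230]
[147 148 148 147 148 154 186 223 226 227 229 230 230 230 230 230 229 229
 230 230 230 229]
[148 148 147 148 158 174 200 227 228 
[... 536 characters left out ...]
3 190 239 252 253 254 255 255 250 233 230 230
 230 229 230 230]
[161 199 226 211 162 148 153 187 231 248 254 255 255 254 251 234 229 229
 229 229 230 230]
[196 225 225 201 155 147 149 168 201 234 252 254 254 253 247 232 229 229
 229 230 229 229]
[224 228 217 182 163 148 148 153 177 212 234 245 245 243 235 230 229 229
 229 229 229 230]
[229 229 228 224 205 157 149 160 193 220 222 226 231 231 230 229 229 229
 229 230 229 230]
[229 229 229 228 215 178 175 196 225 229 229 229 230 230 229 229 229 229
 229 230 229 229]
[229 230 229 229 228 226 226 226 229 229 229 229 229 229 230 229 229 229
 229 230 229 230]
[230 229 230 229 230 229 230 229 229 229 229 229 229 230 229 229 229 229
 230 229 230 229]
```

```bash
python3 -m jog '-1 2.2 -3.13 0 0;-1 2.2 -3.13 0 0;-1 2.2 -3.13 0 0;-1 2.2 -3.13 0 0;-1 2.2 -3.13 0 0;-1 2.2 -3.13 0 0;-1 2.2 -3.13 0 0;-1 0 0 0 -6.1;-1 0 0 0 -6.1;-1 0 0 0 -6.1;-1 0 0 0 -6.1;-1 0 0 0 0'
python3 - <<'E'
from h import *
from bench import robot
c=robot.camera("wrist");pickle.dump(c,open("w2.pkl","wb"));cv2.imwrite("pics/w2.png",c["pixels"])
E
```

```text
time_s: 3.2
tcp_pos: [497.5, -305.8, 200.9]
ee_rot: [[-0.797, -0.605, -0.0], [-0.605, 0.797, 0.0], [-0.0, 0.0, -1.0]]
ft_force: [0.1, -0.1, -0.1]
width: 0.999
grasp_force: 0.0
```

View pics/w2.png

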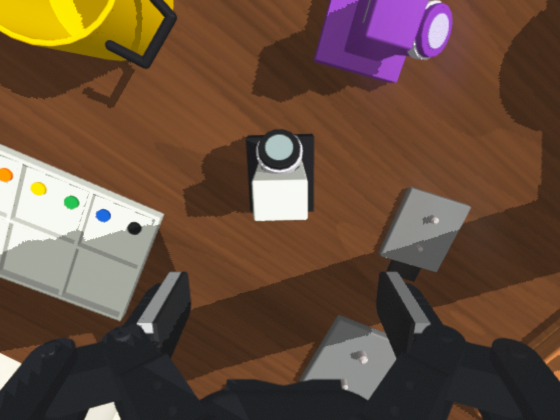

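The camera's column top spans roughly (252–308, 180–219), with the lens at (279,150), almost square to the tool. I'll take the column top's edges for position and yaw.

```bash
python3 - <<'E'
from h import *
c=pickle.load(open("w2.pkl","rb"));im=c["pixels"]
gray=cv2.cvtColor(im,cv2.COLOR_BGR2GRAY).astype(float)
def edge(v,th=140):  # subpixel crossing, bright->dark
    i=np.where((v[:-1]>=th)&(v[1:]<th))[0];i=i[0];return i+(v[i]-th)/(v[i]-v[i+1])
L=[];Rr=[];B=[]
for r in(190,198,206,212):
    L.append((280-edge(gray[r,280:240:-1]),r));Rr.append((280+edge(gray[r,280:320]),r))
for x in range(258,304,5):B.append((x,200+edge(gray[200:235,x])))
L,Rr,B=[onz(c,q,112)[:,:2] for q in(L,Rr,B)]
def ang(P):
    v=np.linalg.svd(P-P.mean(0))[2][0];return np.degrees(np.arctan2(v[1],v[0]))%180
print("yaws",ang(L),ang(Rr),ang(B)-90)
a=np.radians(np.mean([ang(L),ang(Rr),ang(B)-90,ang(B)-90]));ex=np.array([np.cos(a),np.sin(a)]);ey=np.array([-ex[1],ex[0]])
mid=(L.mean(0)@ey+Rr.mean(0)@ey)/2;print("width",L.mean(0)@ey-Rr.mean(0)@ey)
o=ex*(B.mean(0)@ex-18)+ey*mid;print("cam",o,np.degrees(a))
g=gray[150,240:322:2];print(gray[205,244:318:2]);print(gray[130:240:3,262])
d=np.r_[o-[497.5,-305.8]];T=np.array([[-.797,-.605],[-.605,.797]]);print("tool",T.T@d)
E
```

```text
yaws 38.48111247013443 39.088496160495225 38.8232157522238
width -45.62530005388544
cam [ 498.77266231 -306.49196001] 38.804010033769316
[ 47.  46.  47.  31.  60. 219. 247. 248. 247. 247. 247. 248. 248. 248.
 248. 248. 248. 248. 248. 248. 248. 248. 248. 248. 248. 248. 248. 248.
 248. 248. 249. 243.  75.  39.  41.  69.  79.]
[ 83.  86.  28.  39.  40.  39.  40.  38.  41.  38.  39. 157. 131. 108.
 159. 172. 173. 247. 248. 248. 248. 248. 248. 248. 248. 247. 248. 248.
 248. 248. 227.  80.  77.  80.  83.  79.  81.]
tool [-0.59567606 -1.32145282]
```

```bash
python3 -m jog '-1 -0.06 -0.13 2.5 -1.6;-1 0 0 3 0;-1 0 0 3 0;-1 0 0 2.5 0;-1 0 0 1.5 0;-1 0 0 0 0;1 0 0 0 0;1 0 0 0 0;1 0 0 0 0;1 0 0 0 0;1 0 0 0 0;1 0 0 0 0'
python3 -m jog '1 0 0 0 0;1 0 0 0 0;1 0 0 0 0;1 0 0 -0.5 0;1 0 0 0 0'
```

```text
time_s: 4.25
tcp_pos: [500.4, -307.5, 78.4]
ee_rot: [[-0.779, -0.627, 0.003], [-0.627, 0.779, -0.003], [-0.001, -0.004, -1.0]]
ft_force: [-0.4, -0.3, 6.0]
width: 0.493
grasp_force: 59.9
time_s: 4.67
tcp_pos: [499.4, -306.6, 82.3]
ee_rot: [[-0.779, -0.627, 0.001], [-0.627, 0.779, -0.001], [-0.0, -0.001, -1.0]]
ft_force: [0.4, 0.2, -2.8]
width: 0.489
grasp_force: 60.9
```

```bash
python3 -m jog '1 0 0 -3 0;1 0 0 -3 0;1 -3.46 1.14 0 0;1 -3.46 1.14 0 0;1 -3.46 1.14 0 0;1 -3.46 1.14 0 0;1 -3.46 1.14 0 0;1 -3.46 1.14 0 0;1 -3.46 1.14 0 0;1 -3.46 1.14 0 0'
python3 -m jog '1 0 0 0 6.5;1 0 0 0 6.5;1 0 0 0 6.5;1 0 0 0 6.4;1 0 0 0 0;1 0 0 0 0;1 0 0 0 0'
python3 - <<'E'
from h import *
from bench import robot
d={n:robot.camera(n) for n in("wrist","side","top")};pickle.dump(d,open("c3.pkl","wb"))
s=cv2.resize(d["side"]["pixels"][150:260,220:340],None,fx=3.33,fy=3.33);w=cv2.resize(d["wrist"]["pixels"],(400,300))
s=s[:300,:400];cv2.imwrite("pics/m3.png",np.hstack([s,np.pad(w,((0,s.shape[0]-300),(0,0),(0,0)))]))
print(robot.read_state()["tcp_pos"])
E
```

```text
time_s: 5.5
tcp_pos: [657.7, -59.8, 140.8]
ee_rot: [[-0.779, -0.627, -0.001], [-0.627, 0.779, 0.0], [0.0, 0.001, -1.0]]
ft_force: [0.9, -1.3, -2.5]
width: 0.489
grasp_force: 61.6
time_s: 6.08
tcp_pos: [657.1, -61.7, 140.9]
ee_rot: [[-0.974, -0.227, -0.0], [-0.227, 0.974, 0.0], [0.0, 0.0, -1.0]]
ft_force: [0.7, -0.8, -2.4]
width: 0.489
grasp_force: 62.3
[657.22486669 -61.74574747 141.06625295]
```

View pics/m3.png

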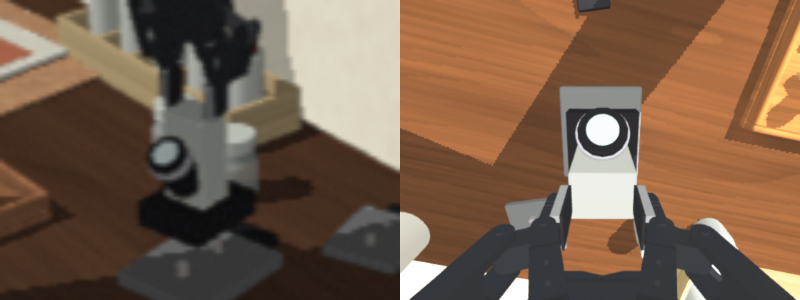

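The camera is held upright over the dock with its lens on the -x side. The wrist panel shows the column top between the pads. I'll measure its offset in the hand.

```bash
python3 - <<'E'
from h import *
c=pickle.load(open("c3.pkl","rb"))["wrist"];im=c["pixels"]
gray=cv2.cvtColor(im,cv2.COLOR_BGR2GRAY).astype(float)
B=[]
for x in range(245,318,8):
    v=gray[260:330,x];i=np.argmin(np.diff(v[20:]))+20;B.append((x,260+i+.5))
print(B, gray[290:312:2,280])
P=onz(c,B,175)[:,:2];T=np.array([[-.974,-.227],[-.227,.974]]);Q=(P-[657.2,-61.75])@T;print(Q.round(2), "origin toolx=",Q[:,0].mean()+18)
E
```

```text
[(245, np.float64(305.5)), (253, np.float64(305.5)), (261, np.float64(306.5)), (269, np.float64(306.5)), (277, np.float64(306.5)), (285, np.float64(306.5)), (293, np.float64(306.5)), (301, np.float64(306.5)), (309, np.float64(306.5)), (317, np.float64(306.5))] [238. 238. 238. 238. 238. 238. 238. 237. 193. 125. 131.]
[[-14.88 -17.51]
 [-14.89 -13.57]
 [-15.48  -9.63]
 [-15.48  -5.68]
 [-15.48  -1.73]
 [-15.49   2.23]
 [-15.49   6.18]
 [-15.49  10.13]
 [-15.49  14.09]
 [-15.49  18.04]] origin toolx= 2.63357707671123
```

```bash
python3 -m jog '1 -0.16 -0.06 1.5 0;1 0 0 1.5 0;1 0 0 0.3 0;1 0 0 0 0;1 0 0 0 0'; python3 -m jog '1 0 0 0.2 0;1 0 0 0.2 0;1 0 0 0.1 0;1 0 0 0 0'
```

```text
time_s: 6.65
tcp_pos: [658.9, -61.9, 108.4]
ee_rot: [[-0.974, -0.224, -0.0], [-0.224, 0.974, 0.0], [0.0, 0.0, -1.0]]
ft_force: [-1.2, -1.1, -2.9]
width: 0.487
grasp_force: 62.4
time_s: 6.98
tcp_pos: [659.1, -61.9, 103.3]
ee_rot: [[-0.975, -0.224, 0.0], [-0.224, 0.975, -0.0], [-0.0, -0.0, -1.0]]
ft_force: [-0.3, -0.1, -3.2]
width: 0.487
grasp_force: 62.4
```

```bash
python3 -m jog '1 0 0 0.2 0;1 0 0 0.1 0;1 0 0 0 0';python3 -m jog '1 0 0 0.2 0;1 0 0 0.1 0;1 0 0 0 0';python3 -m jog '1 0 0 0.2 0;1 0 0 0 0'
```

```text
time_s: 7.23
tcp_pos: [658.9, -61.9, 99.8]
ee_rot: [[-0.975, -0.224, -0.0], [-0.224, 0.975, 0.0], [0.0, 0.0, -1.0]]
ft_force: [0.1, 0.1, -3.6]
width: 0.494
grasp_force: 62.4
time_s: 7.48
tcp_pos: [658.9, -61.9, 96.8]
ee_rot: [[-0.975, -0.224, -0.0], [-0.224, 0.975, 0.0], [0.0, 0.0, -1.0]]
ft_force: [-1.0, 0.5, -2.7]
width: 0.488
grasp_force: 62.4
time_s: 7.65
tcp_pos: [658.9, -61.9, 94.7]
ee_rot: [[-0.975, -0.224, -0.0], [-0.224, 0.975, 0.0], [0.0, 0.0, -1.0]]
ft_force: [0.5, -0.3, -3.2]
width: 0.485
grasp_force: 62.4
```

```bash
python3 -m jog '1 0 0 0.1 0;1 0 0 0.1 0;1 0 0 0 0';python3 -m jog '1 0 0 0.1 0;1 0 0 0 0'
```

```text
time_s: 7.9
tcp_pos: [659.1, -62.0, 93.7]
ee_rot: [[-0.975, -0.224, 0.001], [-0.224, 0.975, -0.0], [-0.001, -0.0, -1.0]]
ft_force: [-1.5, -1.1, 1.1]
width: 0.486
grasp_force: 63.9
time_s: 8.07
tcp_pos: [659.3, -62.1, 93.6]
ee_rot: [[-0.975, -0.224, 0.001], [-0.224, 0.975, -0.001], [-0.001, -0.001, -1.0]]
ft_force: [-2.7, -1.4, 6.2]
width: 0.489
grasp_force: 65.6
```

```bash
python3 -m jog '-1 0 0 0 0;-1 0 0 0 0;-1 0 0 0 0;-1 0 0 0 0;-1 0 0 0 0;-1 0 0 0 0;-1 0 0 -2 0;-1 0 0 -3.5 0;-1 0 0 -4 0;-1 0 0 -4 0;-1 0 0 0 0'
python3 - <<'E'
from h import *
from bench import robot
d={n:robot.camera(n) for n in("wrist","side","top")};pickle.dump(d,open("c4.pkl","wb"))
s=cv2.resize(d["side"]["pixels"][170:260,220:340],(400,300));w=d["wrist"]["pixels"][60:360,80:480]
cv2.imwrite("pics/m4.png",np.hstack([s,w]))
print(robot.read_state()["tcp_pos"])
E
```

```text
time_s: 8.98
tcp_pos: [662.5, -62.5, 236.7]
ee_rot: [[-0.974, -0.224, 0.014], [-0.224, 0.975, -0.003], [-0.013, -0.006, -1.0]]
ft_force: [0.4, -0.0, 1.1]
width: 0.997
grasp_force: 0.0
[659.37512636 -61.92046061 227.43187669]
```

View pics/m4.png

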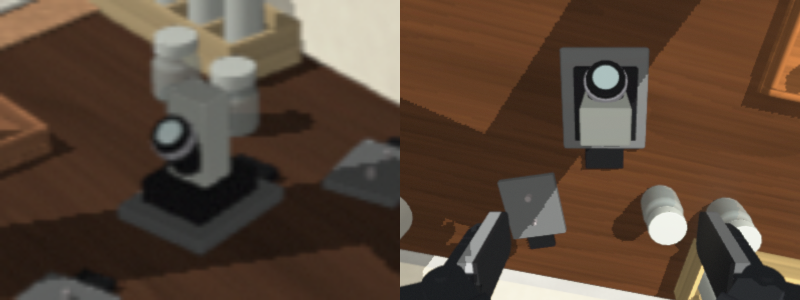

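The camera sits flat on the dock plate, centred, with the lens on the -x side and its foot flush (wrist crop about (605,95)). Both jars are still standing. Now to the stamp.

```bash
python3 -m jog '-1 1.36 3.76 0 0;-1 1.36 3.76 0 0;-1 1.36 3.76 0 0;-1 1.36 3.76 0 0;-1 1.36 3.76 0 0;-1 1.36 3.76 0 0;-1 1.36 3.76 0 0;-1 1.36 3.76 0 0;-1 1.36 3.76 0 0;-1 1.36 3.76 0 0'
python3 -m jog '-1 0 0 2.7 6.5;-1 0 0 0 6.5;-1 0 0 0 0;-1 0 0 0 0;-1 0 0 0 0'
python3 - <<'E'
from h import *
from bench import robot
c=robot.camera("wrist");pickle.dump(c,open("w5.pkl","wb"));cv2.imwrite("pics/w5.png",c["pixels"])
E
```

```text
time_s: 9.97
tcp_pos: [439.6, 274.9, 224.9]
ee_rot: [[-0.975, -0.224, -0.003], [-0.224, 0.975, -0.001], [0.004, -0.001, -1.0]]
ft_force: [1.1, 0.3, -1.1]
width: 0.999
grasp_force: 0.0
time_s: 10.38
tcp_pos: [442.2, 273.7, 199.6]
ee_rot: [[-1.0, -0.001, -0.001], [-0.001, 1.0, -0.0], [0.001, -0.0, -1.0]]
ft_force: [0.2, -0.3, -0.3]
width: 0.998
grasp_force: 0.0
```

View pics/w5.png

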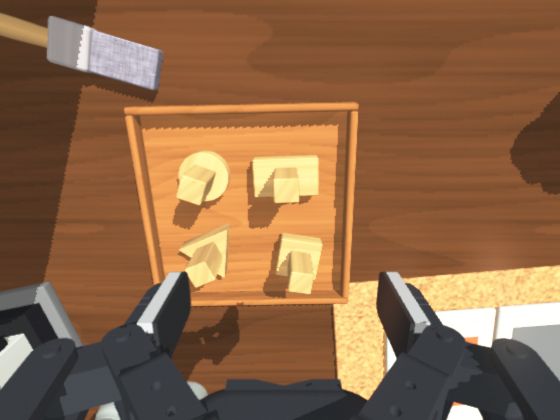

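The oblong stamp's block spans about (253–318, 155–195), and its handle top is near (287,191). The tray's near rim is at row 107. I'll convert these to a grasp.

```bash
python3 - <<'E'
from h import *
c=pickle.load(open("w5.pkl","rb"));im=c["pixels"]
g=cv2.cvtColor(im,cv2.COLOR_BGR2GRAY).astype(float)
lo=[(x,188+np.argmin(np.diff(g[188:202,x]))+.5) for x in list(range(258,272,3))+list(range(302,316,3))]
P=onz(c,lo,30)[:,:2];f=np.polyfit(P[:,1],P[:,0],1);print("block far edge x=",np.polyval(f,274),"yaw deg",-np.degrees(np.arctan(f[0])))
hb=[(x,195+np.argmin(np.diff(g[195:210,x]))+.5) for x in range(277,298,4)];Q=onz(c,hb,80);print("handle far edge",hb,Q[:,:2].round(1).tolist())
print(g[190,266:308]);print(onz(c,[(274.5,190),(299,190)],80))
for col in(200,240,300):print(g[98:130:2,col])
print("rim", onz(c,[(240,104),(240,108),(240,112)],30)[:,0])
E
```

```text
block far edge x= 461.971858725587 yaw deg -0.49223600037004306
handle far edge [(277, np.float64(202.5)), (281, np.float64(202.5)), (285, np.float64(202.5)), (289, np.float64(201.5)), (293, np.float64(201.5)), (297, np.float64(201.5))] [[454.3, 269.2], [454.3, 272.9], [454.3, 276.6], [453.3, 280.4], [453.3, 284.1], [453.3, 287.8]]
[152. 151. 153. 152. 153. 152. 149. 169. 215. 232. 235. 235. 233. 230.
 228. 229. 230. 232. 233. 234. 234. 233. 231. 230. 228. 227. 226. 226.
 225. 225. 227. 229. 226. 218. 228. 229. 229. 229. 229. 229. 229. 229.]
[[442.12950706 266.92571389  80.        ]
 [442.09880387 289.50751325  80.        ]]
[100.  97.  93. 105. 169. 186. 176. 144.  99. 105. 104. 116. 116. 114.
 115. 179.]
[101. 100.  97. 122. 179. 172. 159. 116. 105. 107. 112. 118. 115. 111.
 134. 179.]
[ 94.  99. 112. 170. 180. 166. 131. 104. 115. 114. 110. 108. 104. 119.
 157. 169.]
rim [368.04942303 371.84391912 375.66810637]
```

```bash
python3 -m jog '-1 0 0.35 4 0.5;-1 0 0 4 0;-1 0 0 3.5 0;-1 0 0 2.9 0;-1 0 0 1.4 0;-1 0 0 0 0;1 0 0 0 0;1 0 0 0 0;1 0 0 0 0;1 0 0 0 0;1 0 0 0 0;1 0 0 0 0'
python3 -m jog '1 0 0 0 0;1 0 0 0 0;1 0 0 0 0;1 0 0 -1 0;1 0 0 -0.5 0;1 0 0 0 0;1 0 0 0 0'
```

```text
time_s: 11.43
tcp_pos: [443.2, 277.9, 43.6]
ee_rot: [[-1.0, 0.01, 0.002], [0.01, 1.0, 0.001], [-0.002, 0.001, -1.0]]
ft_force: [0.3, -1.2, 6.3]
width: 0.255
grasp_force: 58.0
time_s: 12.02
tcp_pos: [442.6, 277.8, 57.7]
ee_rot: [[-1.0, 0.009, 0.001], [0.009, 1.0, 0.001], [-0.001, 0.001, -1.0]]
ft_force: [-0.1, 0.6, -0.9]
width: 0.259
grasp_force: 58.7
```

```bash
python3 -m jog '1 2 0 0 0;1 2 0 0 0;1 0.3 0 0 0;1 0 0 0 0;1 0 0 0 0'; python3 -m jog '1 0.25 0 0 0;1 0.25 0 0 0;1 0 0 0 0'; python3 -m jog '1 0.25 0 0 0;1 0.25 0 0 0;1 0 0 0 0'
```

```text
time_s: 12.43
tcp_pos: [399.7, 278.2, 57.2]
ee_rot: [[-1.0, 0.009, 0.001], [0.009, 1.0, 0.0], [-0.001, 0.0, -1.0]]
ft_force: [0.4, -0.2, -1.6]
width: 0.258
grasp_force: 58.7
time_s: 12.68
tcp_pos: [395.6, 278.3, 57.4]
ee_rot: [[-1.0, 0.01, 0.002], [0.01, 1.0, 0.0], [-0.002, 0.0, -1.0]]
ft_force: [2.5, 0.1, -2.3]
width: 0.255
grasp_force: 58.5
time_s: 12.93
tcp_pos: [392.0, 278.5, 58.2]
ee_rot: [[-1.0, 0.01, 0.005], [0.01, 1.0, 0.0], [-0.005, 0.001, -1.0]]
ft_force: [5.5, -1.1, -0.5]
width: 0.254
grasp_force: 59.9
```

```bash
python3 -m jog '1 0.25 0 0 0;1 0.25 0 0 0;1 0 0 0 0'; python3 -m jog '1 0.25 0 0 0;1 0.25 0 0 0;1 0 0 0 0';python3 -m jog '1 0.25 0 0 0;1 0.25 0 0 0;1 0 0 0 0'; python3 - <<'E'
from h import *
from bench import robot
d={n:robot.camera(n) for n in("wrist","side")};pickle.dump(d,open("c6.pkl","wb"))
s=cv2.resize(d["side"]["pixels"][140:240,130:263],(400,300));w=d["wrist"]["pixels"][60:360,80:480]
cv2.imwrite("pics/m6.png",np.hstack([s,w]))
E
```

```text
time_s: 13.18
tcp_pos: [388.0, 278.7, 58.6]
ee_rot: [[-1.0, 0.01, 0.007], [0.01, 1.0, 0.001], [-0.007, 0.001, -1.0]]
ft_force: [7.3, -1.3, -0.2]
width: 0.256
grasp_force: 59.5
time_s: 13.43
tcp_pos: [383.3, 279.1, 58.9]
ee_rot: [[-1.0, 0.01, 0.008], [0.01, 1.0, 0.002], [-0.008, 0.002, -1.0]]
ft_force: [7.0, -0.5, 1.2]
width: 0.256
grasp_force: 58.7
time_s: 13.68
tcp_pos: [378.2, 279.3, 59.0]
ee_rot: [[-1.0, 0.01, 0.008], [0.01, 1.0, 0.002], [-0.008, 0.002, -1.0]]
ft_force: [5.7, -0.8, 2.6]
width: 0.258
grasp_force: 58.6
```

View pics/m6.png

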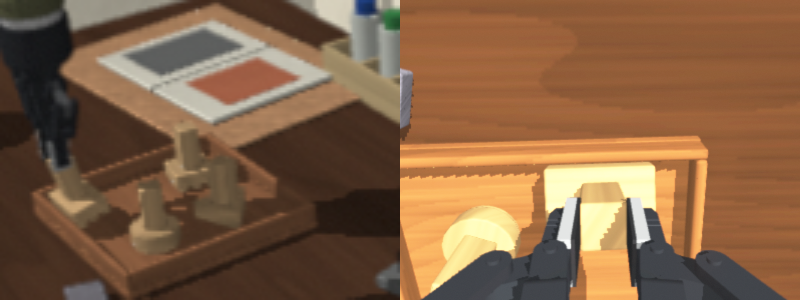

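The stamp is pivoting between the pads. The side crop shows its handle top leaning toward the robot at (70,180), and the other stamps are undisturbed. I'll push on until the geometry gives 35°.

```bash
python3 -m jog '1 0.25 0 0 0;1 0.25 0 0 0;1 0 0 0 0'; python3 -m jog '1 0.25 0 0 0;1 0.25 0 0 0;1 0 0 0 0;1 0 0 0 0'
```

```text
time_s: 14.03
tcp_pos: [372.8, 279.4, 58.9]
ee_rot: [[-1.0, 0.01, 0.007], [0.01, 1.0, 0.002], [-0.007, 0.002, -1.0]]
ft_force: [5.3, 0.0, 3.6]
width: 0.254
grasp_force: 58.5
time_s: 14.37
tcp_pos: [367.8, 279.3, 58.7]
ee_rot: [[-1.0, 0.01, 0.007], [0.01, 1.0, 0.002], [-0.007, 0.002, -1.0]]
ft_force: [6.4, -0.1, 0.5]
width: 0.251
grasp_force: 58.9
```

```bash
python3 -m jog '1 -0.7 0 0 0;1 -0.8 0 -1 0;1 0 0 -2 0;1 0 0 -3 0;1 0 0 -3 0;1 0 0 -3 0;1 0 0 -3 0;1 0 0 -3 0;1 0 0 -1 0;1 0 0 0 0'
python3 -m jog '1 -1.24 -3.75 0 0;1 -1.24 -3.75 0 0;1 -1.24 -3.75 0 0;1 -1.24 -3.75 0 0;1 -1.24 -3.75 0 0;1 -1.24 -3.75 0 0;1 -1.24 -3.75 0 0;1 -1.24 -3.75 0 0;1 -1.24 -3.75 0 0;1 -1.24 -3.75 0 0;1 0 0 0 -6.8;1 0 0 0 -6.8'
python3 -m jog '1 0 0 0 0;1 0 0 0 0;1 0 0 0 0'
python3 - <<'E'
from h import *
from bench import robot
d={n:robot.camera(n) for n in("wrist","side","top")};pickle.dump(d,open("c7.pkl","wb"))
f=np.array([533.7,-90.7,224]);a=np.radians(13);u=np.radians(35)
ex=np.array([np.cos(a),np.sin(a),0]);y=np.array([-np.sin(a),np.cos(a),0]);z=-np.sin(u)*ex+np.cos(u)*np.array([0,0,1]);x=np.cross(y,z)
for n in d:
  c=d[n];im=c["pixels"];h=cv2.cvtColor(im,cv2.COLOR_BGR2HSV)
  m=((h[...,0]>13)&(h[...,0]<32)&(h[...,1]>40)&(h[...,1]<140)&(h[...,2]>80)).astype(np.uint8)
  p=proj(c,[f]+[f+i*21*x+j*35*y+k*z for k in(0,22) for i in(-1,1) for j in(-1,1)]+[f+72*z])
  q=p.astype(int);x0,y0=q.min(0)-15;x1,y1=q.max(0)+15
  mm=np.zeros_like(m);mm[max(y0,0):y1,max(x0,0):x1]=m[max(y0,0):y1,max(x0,0):x1]
  ks=cv2.findContours(mm,0,1)[0]
  print(n,"pred hull",cv2.convexHull(p.astype(np.float32)).reshape(-1,2).round(0).tolist())
  for k in ks:
    if cv2.contourArea(k)>60:print("  area",cv2.contourArea(k),cv2.approxPolyDP(cv2.convexHull(k),2,True).reshape(-1,2).tolist())
E
```

```text
time_s: 15.2
tcp_pos: [380.3, 278.8, 249.3]
ee_rot: [[-1.0, 0.01, 0.003], [0.01, 1.0, 0.002], [-0.003, 0.002, -1.0]]
ft_force: [0.9, 0.6, -2.3]
width: 0.254
grasp_force: 59.0
time_s: 16.2
tcp_pos: [498.7, -100.1, 243.6]
ee_rot: [[-0.974, -0.227, -0.005], [-0.227, 0.974, 0.002], [0.005, 0.003, -1.0]]
ft_force: [-0.3, 1.0, -1.1]
width: 0.255
grasp_force: 59.4
time_s: 16.45
tcp_pos: [498.9, -97.4, 245.7]
ee_rot: [[-0.975, -0.224, -0.002], [-0.224, 0.975, 0.001], [0.002, 0.002, -1.0]]
ft_force: [0.3, 0.6, -1.2]
width: 0.252
grasp_force: 59.4
wrist pred hull [[338.0, 315.0], [220.0, 315.0], [223.0, 245.0], [335.0, 244.0]]
  area 5983.5 [[334, 235], [334, 270], [305, 314], [260, 314], [224, 286], [224, 236], [229, 231], [328, 230]]
side pred hull [[261.0, 180.0], [253.0, 193.0], [235.0, 186.0], [231.0, 181.0], [236.0, 169.0], [239.0, 169.0], [258.0, 176.0]]
  area 906.0 [[275, 170], [275, 177], [252, 194], [216, 185], [216, 175], [246, 159], [255, 159]]
top pred hull [[283.0, 242.0], [269.0, 250.0], [254.0, 249.0], [250.0, 234.0], [249.0, 229.0], [278.0, 222.0], [280.0, 227.0]]
  area 63.5 [[296, 215], [279, 207], [296, 207]]
```

```bash
python3 - <<'E'
from h import *
d=pickle.load(open("c7.pkl","rb"));c=d["wrist"]
im=c["pixels"];print(cv2.cvtColor(im,cv2.COLOR_BGR2GRAY)[222:262,245],cv2.cvtColor(im,cv2.COLOR_BGR2HSV)[222:262:2,245,0])
a=np.radians(13);ex=np.array([np.cos(a),np.sin(a),0]);y=np.array([-np.sin(a),np.cos(a),0])
G=np.array([498.9,-97.4,245.7+19])
for t in(25,30,35,40):
  u=np.radians(t);z=-np.sin(u)*ex+np.cos(u)*np.array([0,0,1]);x=np.cross(y,z)
  f=G-54*z;print(t,f.round(1),proj(c,[f-21*x+j*35*y+k*z for k in(0,22) for j in(-1,1)]).round(0).tolist())
E
```

```text
[ 66  69  68  65  67  66  67  66  78 111 126 131 145 161 167 173 176 179
 180 181 181 181 179 176 175 176 178 180 181 182 181 181 181 181 181 180
 179 176 169 168] [12 12 11 12 14 18 17 18 18 18 18 18 18 18 18 18 18 17 17 17]
25 [521.1 -92.3 215.8] [[231.0, 228.0], [332.0, 227.0], [225.0, 226.0], [337.0, 226.0]]
30 [525.2 -91.3 217.9] [[231.0, 235.0], [332.0, 234.0], [226.0, 231.0], [337.0, 231.0]]
35 [529.1 -90.4 220.5] [[231.0, 242.0], [331.0, 242.0], [226.0, 236.0], [336.0, 235.0]]
40 [532.7 -89.6 223.3] [[231.0, 249.0], [331.0, 249.0], [226.0, 241.0], [336.0, 240.0]]
```

```bash
python3 - <<'E'
from h import *
d=pickle.load(open("c7.pkl","rb"));b=pickle.load(open("c0.pkl","rb"))
c=d["side"];im=c["pixels"];df=np.abs(im.astype(int)-b["side"]["pixels"]).max(2)
h=cv2.cvtColor(im,cv2.COLOR_BGR2HSV)
m=((df>18)&(h[...,1]>45)&(h[...,2]>70)&(h[...,0]>8)&(h[...,0]<35)).astype(np.uint8)
for r in range(158,202,1):print(r,''.join('#' if m[r,x] else ('+' if df[r,x]>18 else '.') for x in range(210,285)))
a=np.radians(13);ex=np.array([np.cos(a),np.sin(a),0]);y=np.array([-np.sin(a),np.cos(a),0])
G=np.array([498.9,-97.4,245.7+19])
for t in(25,30,35,40):
  u=np.radians(t);z=-np.sin(u)*ex+np.cos(u)*np.array([0,0,1]);x=np.cross(y,z)
  f=G-54*z;print(t,proj(c,[f+i*21*x+j*35*y+k*z for k in(0,22) for i in(-1,1) for j in(-1,1)]).round(1).tolist())
g=cv2.cvtColor(d["wrist"]["pixels"],cv2.COLOR_BGR2GRAY);print(g[225:330:2,283].tolist())
E
```

```text
158 ...................#++++++++#++++++++......................................
159 ...................++++++++##+++++++#......................................
160 ...................++++++++++++++++##......................................
161 ...................+++++++++++++++++#......................................
162 ...................+++++++++++++++++#......................................
163 ...................+++++++++++++++++#......................................
164 ...................+++++++++++++++++#......................................
165 ...................#++++++++++++++++#......................................
166 ....................++++++##++++++++#......................................
167 ....................+++++##..+++++++#......................................
168 .....................+++#.##++++++++#......................................
169 ......................++####+++++++##......................................
170 ........................####+++++++##......................................
171 .........................###++++++####..................
[... 2510 characters left out ...]
, 183.8], [255.8, 179.9], [237.2, 173.2]]
30 [[250.5, 195.4], [232.0, 188.2], [259.2, 183.6], [240.6, 176.9], [247.3, 190.6], [228.8, 183.5], [256.2, 178.7], [237.5, 172.0]]
35 [[251.7, 194.4], [233.3, 187.2], [259.8, 181.9], [241.3, 175.2], [248.2, 190.1], [229.6, 183.0], [256.5, 177.5], [237.8, 170.9]]
40 [[252.9, 193.2], [234.4, 186.1], [260.4, 180.1], [241.8, 173.5], [249.0, 189.6], [230.5, 182.5], [256.7, 176.3], [238.0, 169.7]]
[68, 68, 72, 123, 134, 164, 177, 182, 183, 183, 178, 168, 120, 115, 116, 117, 118, 120, 120, 123, 125, 150, 162, 164, 162, 162, 161, 163, 165, 168, 169, 170, 171, 170, 168, 167, 164, 163, 161, 159, 160, 158, 156, 155, 154, 235, 239, 239, 251, 255, 255, 255, 255]
```

```bash
python3 - <<'E'
from h import *
d=pickle.load(open("c7.pkl","rb"));c=d["wrist"]
a=np.radians(13);ex=np.array([np.cos(a),np.sin(a),0]);y=np.array([-np.sin(a),np.cos(a),0])
G=np.array([498.9,-97.4,245.7+19])
for g in (52,55):
 for t in(20,25,30,35,40):
  u=np.radians(t);z=-np.sin(u)*ex+np.cos(u)*np.array([0,0,1]);x=np.cross(y,z)
  f=G-g*z;print(g,t,proj(c,[f+i*x+k*z for i,k in((-21,22),(-12,22),(-12,72),(12,72))])[:,1].round(1))
print("obs 231-235, 248, 266, 314+")
E
```

```text
52 20 [221.7 236.3 244.2 296.4]
52 25 [225.9 240.5 240.3 293. ]
52 30 [230.4 244.9 236.7 289.3]
52 35 [235.  249.3 233.3 285.3]
52 40 [239.7 253.8 230.3 281.2]
55 20 [221.5 236.  243.5 294.7]
55 25 [226.2 240.5 240.3 292. ]
55 30 [231.  245.2 237.3 288.9]
55 35 [235.9 250.  234.5 285.6]
55 40 [241.  254.8 232.1 282.1]
obs 231-235, 248, 266, 314+
```

```bash
python3 -m jog '1 0 0 0 7;1 0 0 0 7;1 0 0 0 7;1 0 0 0 7;1 0 0 0 7;1 0 0 0 7;1 0 0 0 7;1 0 0 0 0;1 0 0 0 0;1 0 0 0 0'
python3 - <<'E'
from h import *
from bench import robot
d={n:robot.camera(n) for n in("wrist","side")};pickle.dump(d,open("c8.pkl","wb"))
c=d["side"];h=cv2.cvtColor(c["pixels"],cv2.COLOR_BGR2HSV)
for r in range(158,206):print(r,''.join(('%x'%(h[r,x,2]//16)) if 12<h[r,x,0]<30 and h[r,x,1]>40 else '.' for x in range(220,275)))
a=np.radians(13-49);ex=np.array([np.cos(a),np.sin(a),0]);y=np.array([-np.sin(a),np.cos(a),0])
s=robot.read_state();G=s["tcp_pos"]+np.array([0,0,19.]);print(G)
for t in(10,20,30,40):
  u=np.radians(t);z=-np.sin(u)*ex+np.cos(u)*np.array([0,0,1]);x=np.cross(y,z)
  f=G-54*z;print(t,proj(c,[f+i*x+j*y+k*z for i,j,k in((-21,-35,0),(21,-35,0),(-21,-35,22),(21,-35,22),(-21,35,22),(21,35,22),(-12,0,72),(12,0,72))]).round(1).tolist())
E
```

```text
time_s: 17.43
tcp_pos: [499.7, -97.7, 247.2]
ee_rot: [[-0.811, 0.584, 0.0], [0.584, 0.811, 0.0], [-0.0, 0.0, -1.0]]
ft_force: [1.1, -0.4, -1.5]
width: 0.254
grasp_force: 59.4
158 ......baaa95.........37aa77............................
159 .........aa83........37aaa9......889...................
160 ...........976........6aaaaaaaa98867...................
161 ......................69aaaaaaa76666...................
162 ......................69999aaaaa8666...................
163 .....b................699999aaaaa976...................
164 .......b..............68999999aaaaa8.......899.........
165 ......................5668999999aaaaaa...aa987.........
166 .........b............555799999999aaaaba976667.........
167 .......a..............55568999999999aaaaa86667.........
168 ....b.................56668aa999999999aaaa9767.........
169 ............66........66657aaaa999999999aaaa97.........
170 .........668a96.......666668aaaa9999999999aaaaa.....89a
171 .......68aaaa97.......666558aaaaaa999999999aaaabaaa9887
172 ....6679aaaaaa976..666776658a99aaaaa999999999aaaaa97666
173 .6679aaaaaaaabba98777
[... 1823 characters left out ...]
.....6.....
204 .......................3.............4............5....
205 .......................................................
[499.61721473 -97.82872215 266.12211389]
10 [[234.2, 198.5], [249.6, 195.6], [232.3, 191.3], [247.8, 188.4], [233.9, 179.7], [248.7, 176.9], [231.9, 168.3], [240.7, 166.6]]
20 [[238.0, 198.7], [252.6, 193.5], [234.7, 191.9], [249.4, 186.7], [236.2, 180.3], [250.2, 175.2], [231.1, 169.3], [239.4, 166.2]]
30 [[241.8, 198.4], [255.1, 191.0], [237.2, 192.2], [250.6, 184.7], [238.6, 180.5], [251.4, 173.3], [230.4, 170.4], [237.9, 166.0]]
40 [[245.4, 197.5], [257.1, 188.1], [239.7, 192.0], [251.4, 182.5], [241.0, 180.4], [252.2, 171.2], [230.0, 171.6], [236.5, 166.1]]
```

```bash
cat > fit.py <<'E'
from h import *
from scipy.optimize import least_squares
def wcol(c,col=283):
  g=cv2.cvtColor(c["pixels"],cv2.COLOR_BGR2GRAY).astype(int);return g[224:340:2,col].tolist()
def pts(q,G,yaw,P):
  t,dx,dz=q;a=np.radians(yaw);ex=np.array([np.cos(a),np.sin(a),0]);y=np.array([-np.sin(a),np.cos(a),0]);e=np.array([0,0,1.])
  u=np.radians(t);z=-np.sin(u)*ex+np.cos(u)*e;x=np.cross(y,z);f=G+dx*ex+dz*e-54*z
  return f,[f+i*x+j*y+k*z for i,j,k in P]
E
python3 - <<'E'
from fit import *
d=pickle.load(open("c8.pkl","rb"));print(wcol(d["wrist"]));print(wcol(d["wrist"],250))
h=cv2.cvtColor(d["wrist"]["pixels"],cv2.COLOR_BGR2GRAY)
for r in range(240,330,6):print(r,h[r,244:324:3])
G=np.array([499.6,-97.8,266.1])
S=[(-21,-35,22),(-21,-35,0),(21,-35,0),(21,35,0)];so=np.array([[238,192],[241.2,197.7],[256,194.7],[256.8,182]]);w=np.array([[1,.5],[1,1],[1,1],[1,0]])
W=[(-21,0,22),(-12,0,22),(-12,0,72)];wo=np.array([232,248,266])
f1=lambda q:((proj(d["side"],pts(q,G,-36,S)[1])-so)*w).ravel()
f2=lambda q:(proj(d["wrist"],pts(q,G,-36,W)[1])[:,1]-wo)/3
for n,f in(("side",f1),("wrist",lambda q:np.r_[f2(q),q[2]/5]),("both",lambda q:np.r_[f1(q),f2(q)])):
  r=least_squares(f,[20,0,0]);print(n,r.x.round(1),r.fun.round(1))
E
```

```text
[63, 65, 66, 91, 129, 156, 169, 179, 182, 183, 180, 172, 150, 115, 116, 116, 118, 119, 120, 121, 122, 135, 158, 163, 162, 162, 161, 162, 163, 165, 167, 169, 170, 170, 169, 167, 167, 164, 162, 160, 159, 157, 156, 156, 154, 118, 61, 62, 64, 64, 65, 64, 64, 64, 65, 64, 66, 67]
[100, 96, 94, 103, 126, 147, 167, 177, 181, 181, 179, 174, 177, 181, 180, 180, 175, 139, 138, 136, 137, 137, 138, 137, 136, 137, 137, 137, 137, 137, 137, 136, 136, 134, 135, 127, 119, 115, 134, 136, 139, 139, 112, 53, 42, 41, 42, 41, 38, 40, 39, 38, 39, 40, 39, 38, 41, 40]
240 [179 180 181 180 181 181 181 181 181 183 181 182 183 182 182 183 184 184
 184 184 184 183 185 184 184 185 185]
246 [174 174 174 174 173 174 174 174 174 174 173 172 173 172 174 173 173 173
 174 173 173 174 173 173 173 172 174]
252 [181 180 180 181 180 179 127 125 129 130 126 123 121 116 115 117 119 119
 119 175 177 178 179 179 179 179 179]
258 [180 142 139 137 125  51 121 125 130 130 128 123 124 119 115 115 119 121
 120 119 178  52 111 137 138 139 182]
264 [171 137 137 137  93  37 120 126 130 130 126 124 124 122 117 115 117 121
 122 120 116  
[... 607 characters left out ...]
 165 134  46  35  40 159 160 162 166 168 170 167 162 160 156 155 156
 160 169 170  43  36  46 107 165 165]
306 [ 44 131 139  47  35  42 155 164 168 169 168 164 160 157 154 154 156 163
 172 171 168  52  34  47 118 144  42]
312 [ 42  42  42  47  34  65 160 168 170 166 161 158 155 154 153 156 165 170
 166 166 170  91  33  48  42  42  42]
318 [42 42 41 47 33 50 61 60 59 60 60 60 60 62 63 64 63 65 64 63 64 58 35 47
 40 41 43]
324 [42 42 39 47 35 54 61 59 60 61 62 65 65 65 63 64 63 65 64 63 66 63 34 48
 37 41 43]
side [13.7 14.1  0.9] [ 0.5 -0.4 -0.3  0.5  0.  -0.3 -0.2  0. ]
wrist [15.9  9.1  0.2] [ 0.3 -0.3 -0.   0. ]
both [17.3 10.1 -0.9] [-0.1 -0.  -0.4  1.2 -0.4 -0.3 -0.6  0.   0.9  0.3 -0.1]
```

The edge pattern is the same in both poses, so the edges are real. The stamp has tilted only about 16° and slid about 10 mm in the pads. My plan is to press it onto the tray's left rim, with one bottom edge on the floor and the other on the rim (about 33°, stable), then release and regrasp centred.

```bash
python3 -m jog '1 0 0 0 -7;1 0 0 0 -7;1 0 0 0 -7;1 0 0 0 -7;1 0 0 0 -7;1 0 0 0 -7;1 0 0 0 -7;1 0 0 0 -7;1 0 0 0 -7;1 0 0 0 -7;1 0 0 0 -7;1 0 0 0 -7'; python3 -m jog '1 0 0 0 -7;1 0 0 0 -7;1 0 0 0 -7;1 0 0 0 -7;1 0 0 0 -7;1 0 0 0 -6.8;1 0 0 0 0'
python3 - <<'E'
from h import *
c=pickle.load(open("w5.pkl","rb"));g=cv2.cvtColor(c["pixels"],cv2.COLOR_BGR2GRAY)
for r in(150,180,215):print(r,list(zip(range(336,364),g[r,336:364].tolist())),onz(c,[(344,r),(348,r),(352,r),(356,r)],30)[:,1].round(1))
E
```

```text
time_s: 18.53
tcp_pos: [499.6, -98.0, 247.1]
ee_rot: [[-0.663, -0.749, 0.0], [-0.749, 0.663, 0.0], [-0.0, -0.0, -1.0]]
ft_force: [-0.8, -1.0, -2.0]
width: 0.254
grasp_force: 59.4
time_s: 19.12
tcp_pos: [499.6, -98.0, 247.1]
ee_rot: [[0.001, -1.0, 0.0], [-1.0, -0.001, 0.0], [-0.0, -0.0, -1.0]]
ft_force: [-0.1, 0.6, -1.8]
width: 0.253
grasp_force: 59.4
150 [(336, 162), (337, 119), (338, 111), (339, 113), (340, 112), (341, 112), (342, 113), (343, 113), (344, 111), (345, 101), (346, 81), (347, 83), (348, 95), (349, 121), (350, 149), (351, 165), (352, 176), (353, 182), (354, 186), (355, 171), (356, 125), (357, 100), (358, 98), (359, 99), (360, 98), (361, 98), (362, 98), (363, 97)] [337.9 342.1 346.2 350.4]
180 [(336, 113), (337, 107), (338, 108), (339, 107), (340, 106), (341, 106), (342, 107), (343, 104), (344, 93), (345, 80), (346, 81), (347, 102), (348, 134), (349, 158), (350, 173), (351, 177), (352, 180), (353, 179), (354, 163), (355, 108), (356, 98), (357, 97), (358, 97), (359, 97), (360, 97), (361, 98), (362, 100), (363, 100)] [339.9 344.2 348.5 352.7]
215 [(336, 116), (337, 110), (338, 110), (339, 110), (340, 110), (341, 110), (342, 102), (343, 84), (344, 83), (345, 90), (346, 117), (347, 150), (348, 169), (349, 180), (350, 186), (351, 189), (352, 171), (353, 108), (354, 98), (355, 99), (356, 99), (357, 100), (358, 98), (359, 99), (360, 99), (361, 99), (362, 100), (363, 99)] [342.4 346.8 351.3 355.7]
```

```bash
python3 -m jog '1 -4.03 0.6 0 0;1 -4.03 0.6 0 0;1 -4.03 0.6 0 0;1 -4.03 0.6 0 0;1 -4.03 0.6 0 0;1 -4.03 0.6 0 0;1 -4.03 0.6 0 0;1 -4.03 0.6 0 0;1 -4.03 0.6 0 0;1 -4.03 0.6 0 0;1 0 0 0 0;1 0 0 0 0'
python3 -m jog '1 0 0 3.6 0;1 0 0 3.6 0;1 0 0 3.6 0;1 0 0 3.6 0;1 0 0 2.5 0;1 0 0 1.1 0;1 0 0 0 0;1 0 0 0 0'; python3 -m jog '1 0 0 0.3 0;1 0 0 0.3 0;1 0 0 0 0'
```

```text
time_s: 20.12
tcp_pos: [439.8, 307.3, 246.7]
ee_rot: [[-0.0, -1.0, -0.0], [-1.0, 0.0, -0.0], [0.0, 0.0, -1.0]]
ft_force: [-0.2, -0.3, -1.8]
width: 0.25
grasp_force: 59.4
time_s: 20.78
tcp_pos: [440.7, 303.8, 66.9]
ee_rot: [[-0.005, -1.0, -0.001], [-1.0, 0.005, -0.001], [0.001, 0.001, -1.0]]
ft_force: [0.3, 0.6, -1.2]
width: 0.252
grasp_force: 59.4
time_s: 21.03
tcp_pos: [441.5, 305.2, 61.9]
ee_rot: [[-0.003, -1.0, 0.002], [-1.0, 0.003, 0.001], [-0.001, -0.002, -1.0]]
ft_force: [-0.4, -0.3, -1.6]
width: 0.246
grasp_force: 59.4
```

```bash
python3 -m jog '1 0 0 0.3 0;1 0 0 0.2 0;1 0 0 0 0'; python3 -m jog '1 0.12 0 0.2 0;1 0.12 0 0.2 0;1 0 0 0 0'; python3 -m jog '1 0.12 0 0.2 0;1 0.12 0 0.2 0;1 0 0 0 0'; python3 -m jog '1 0.12 0 0.2 0;1 0.12 0 0.2 0;1 0 0 0 0'
```

```text
time_s: 21.28
tcp_pos: [442.6, 304.6, 58.1]
ee_rot: [[-0.003, -1.0, 0.004], [-1.0, 0.003, -0.001], [0.001, -0.004, -1.0]]
ft_force: [0.6, -5.3, 10.3]
width: 0.254
grasp_force: 61.0
time_s: 21.53
tcp_pos: [443.5, 301.9, 55.9]
ee_rot: [[-0.003, -1.0, 0.007], [-1.0, 0.003, -0.001], [0.001, -0.007, -1.0]]
ft_force: [-1.8, -8.5, 22.0]
width: 0.249
grasp_force: 62.4
time_s: 21.78
tcp_pos: [445.5, 299.8, 53.2]
ee_rot: [[-0.004, -1.0, 0.011], [-1.0, 0.004, -0.0], [0.0, -0.011, -1.0]]
ft_force: [1.0, -10.5, 24.7]
width: 0.251
grasp_force: 65.9
time_s: 22.03
tcp_pos: [445.9, 296.5, 49.6]
ee_rot: [[-0.005, -1.0, 0.012], [-1.0, 0.005, -0.002], [0.002, -0.012, -1.0]]
ft_force: [-0.6, -13.8, 28.7]
width: 0.256
grasp_force: 70.4
```

```bash
python3 -m jog '1 0 0 0.2 0;1 0 0 0.1 0;1 0 0 0 0;1 0 0 0 0'; python3 - <<'E'
from fit import *
from bench import robot
c=robot.camera("wrist");pickle.dump(c,open("w9.pkl","wb"))
s=robot.read_state();print(s["ft_force"],s["tcp_pos"])
for col in(275,290,250):print(wcol(c,col))
E
```

```text
time_s: 22.37
tcp_pos: [446.2, 295.6, 47.5]
ee_rot: [[-0.006, -1.0, 0.013], [-1.0, 0.006, -0.004], [0.004, -0.013, -1.0]]
ft_force: [-1.5, -19.0, 35.1]
width: 0.254
grasp_force: 75.2
[ -0.78103206 -18.36951173  36.01085012] [446.17115659 295.60043009  47.55053506]
[106, 107, 107, 106, 105, 104, 105, 103, 100, 98, 99, 99, 105, 143, 159, 165, 167, 166, 161, 152, 113, 140, 152, 157, 160, 159, 158, 154, 150, 147, 148, 148, 162, 208, 209, 211, 213, 213, 214, 213, 213, 212, 210, 208, 207, 215, 219, 118, 92, 94, 95, 95, 95, 95, 94, 94, 94, 95]
[103, 103, 104, 104, 104, 103, 104, 104, 105, 104, 104, 104, 107, 144, 161, 167, 168, 167, 163, 151, 111, 128, 146, 152, 154, 154, 156, 157, 156, 155, 153, 152, 150, 148, 147, 146, 185, 200, 202, 202, 202, 202, 203, 205, 208, 219, 227, 119, 91, 90, 92, 92, 92, 91, 92, 92, 92, 91]
[107, 108, 109, 108, 109, 108, 109, 108, 108, 108, 108, 109, 111, 141, 158, 163, 158, 126, 125, 125, 126, 125, 126, 125, 126, 125, 126, 126, 125, 124, 125, 124, 124, 123, 123, 117, 109, 105, 123, 124, 124, 128, 103, 40, 38, 38, 36, 35, 34, 34, 34, 35, 34, 37, 37, 35, 43, 44]
```

```bash
cat >> fit.py <<'E'
def wfit(c,G,yaw,rows,dzs=(0,5,10)):
  for dz in dzs:
    P=[(-21,0,22),(-12,0,72),(12,0,72)]
    r=least_squares(lambda q:proj(c,pts([q[0],q[1],dz],G,yaw,P)[1])[:,1]-rows,[25,0]);print("dz",dz,r.x.round(1),r.fun.round(1))
E
python3 - <<'E'
from fit import *
c=pickle.load(open("w9.pkl","rb"))
wfit(c,np.array([446.2,295.6,66.5]),90,np.array([250,265,317]))
E
```

```text
dz 0 [28.2 15.9] [ 0.   0.4 -0.4]
dz 5 [28.9 12.9] [-0.  -0.6  0.6]
dz 10 [29.8  9.9] [ 0.  -1.6  1.6]
```

```bash
python3 -m jog '1 0.2 0 -0.2 0;1 0.3 0 0 0;1 0.3 0 0 0;1 0.2 0 0 0;1 0 0 0 0'; python3 -m jog '1 0 0 0.2 0;1 0 0 0.2 0;1 0 0 0 0;1 0 0 0 0'; python3 - <<'E'
from fit import *
from bench import robot
c=robot.camera("wrist");pickle.dump(c,open("w10.pkl","wb"))
s=robot.read_state();print(s["ft_force"],s["tcp_pos"])
for col in(275,290):print(wcol(c,col))
E
```

```text
time_s: 22.83
tcp_pos: [440.9, 287.8, 43.7]
ee_rot: [[-0.003, -1.0, 0.001], [-1.0, 0.003, 0.0], [-0.0, -0.001, -1.0]]
ft_force: [0.4, -0.3, -1.8]
width: 0.25
grasp_force: 70.3
time_s: 23.17
tcp_pos: [440.5, 288.0, 41.2]
ee_rot: [[-0.002, -1.0, 0.001], [-1.0, 0.002, -0.0], [0.0, -0.001, -1.0]]
ft_force: [-5.8, -3.8, 19.7]
width: 0.25
grasp_force: 72.9
[-5.52081933 -3.9644571  20.09318394] [440.4862302  288.02389269  41.23690318]
[98, 97, 96, 97, 98, 98, 98, 97, 97, 101, 132, 153, 164, 167, 168, 165, 159, 140, 114, 114, 113, 129, 150, 158, 160, 160, 161, 156, 153, 149, 150, 188, 206, 209, 212, 214, 216, 217, 218, 218, 217, 216, 215, 212, 211, 215, 220, 170, 166, 96, 92, 92, 91, 92, 92, 92, 91, 92]
[106, 107, 107, 101, 100, 100, 101, 102, 101, 102, 137, 170, 166, 168, 169, 166, 160, 137, 106, 105, 104, 117, 140, 153, 155, 156, 157, 157, 158, 156, 155, 154, 152, 150, 148, 147, 161, 206, 207, 205, 205, 205, 206, 208, 210, 218, 224, 170, 164, 94, 92, 91, 91, 93, 94, 92, 92, 92]
```

```bash
python3 - <<'E'
from fit import *
c=pickle.load(open("w10.pkl","rb"))
wfit(c,np.array([440.5,288.0,60.2]),90,np.array([244.5,266,319]))
E
```

```text
dz 0 [23.6 15. ] [ 0.1  1.  -1.2]
dz 5 [24.5 12. ] [ 0.   0.1 -0.1]
dz 10 [25.4  9. ] [-0.1 -1.   1.1]
```

```bash
python3 -m jog '1 0 0 -1 0;1 0 0 -0.4 0;1 -0.5 0 0 0;1 0 0 0 0;1 0 0 0.4 0;1 0 0 0.2 0;1 0 0 0 0'; python3 -m jog '1 0 0 0.3 0;1 0.1 0 0.2 0;1 0 0 0 0'; python3 -m jog '1 0.1 0 0.2 0;1 0.1 0 0.2 0;1 0 0 0 0'; python3 -m jog '1 0.1 0 0.2 0;1 0.1 0 0.2 0;1 0 0 0 0'
```

```text
time_s: 23.8
tcp_pos: [440.6, 292.1, 47.1]
ee_rot: [[-0.003, -1.0, 0.0], [-1.0, 0.003, -0.002], [0.002, -0.0, -1.0]]
ft_force: [-2.1, -3.7, 8.4]
width: 0.259
grasp_force: 71.9
time_s: 24.05
tcp_pos: [440.1, 289.3, 43.5]
ee_rot: [[-0.004, -1.0, 0.0], [-1.0, 0.004, -0.005], [0.005, -0.0, -1.0]]
ft_force: [-6.0, -12.8, 22.5]
width: 0.251
grasp_force: 75.3
time_s: 24.3
tcp_pos: [440.2, 286.2, 39.8]
ee_rot: [[-0.004, -1.0, 0.001], [-1.0, 0.004, -0.007], [0.007, -0.001, -1.0]]
ft_force: [-5.8, -15.9, 23.8]
width: 0.25
grasp_force: 77.8
time_s: 24.55
tcp_pos: [440.3, 283.5, 35.9]
ee_rot: [[-0.005, -1.0, 0.001], [-1.0, 0.005, -0.008], [0.008, -0.001, -1.0]]
ft_force: [-6.1, -18.0, 27.3]
width: 0.253
grasp_force: 80.5
```

```bash
python3 - <<'E'
from fit import *
from bench import robot
c=robot.camera("wrist");pickle.dump(c,open("w11.pkl","wb"))
s=robot.read_state();print(s["ft_force"],s["tcp_pos"])
for col in(275,290):print(list(zip(range(224,340,2),wcol(c,col))))
E
```

```text
[ -6.41997675 -18.9235766   26.45845386] [440.29454263 283.57915158  36.01026637]
[(224, 160), (226, 159), (228, 159), (230, 159), (232, 159), (234, 159), (236, 161), (238, 160), (240, 107), (242, 99), (244, 99), (246, 99), (248, 99), (250, 99), (252, 101), (254, 101), (256, 101), (258, 100), (260, 101), (262, 119), (264, 150), (266, 138), (268, 145), (270, 156), (272, 158), (274, 159), (276, 158), (278, 153), (280, 149), (282, 147), (284, 146), (286, 147), (288, 147), (290, 148), (292, 155), (294, 185), (296, 200), (298, 202), (300, 202), (302, 203), (304, 202), (306, 201), (308, 200), (310, 199), (312, 197), (314, 198), (316, 212), (318, 218), (320, 197), (322, 200), (324, 205), (326, 204), (328, 203), (330, 213), (332, 226), (334, 99), (336, 92), (338, 92)]
[(224, 171), (226, 172), (228, 171), (230, 170), (232, 172), (234, 171), (236, 171), (238, 169), (240, 110), (242, 101), (244, 102), (246, 101), (248, 102), (250, 100), (252, 101), (254, 101), (256, 101), (258, 101), (260, 101), (262, 122), (264, 151), (266, 134), (268, 135), (270, 150), (272, 151), (274, 152), (276, 154), (278, 155), (280, 155), (282, 154), (284, 153), (286, 152), (288, 150), (290, 149), (292, 147), (294, 147), (296, 146), (298, 145), (300, 153), (302, 179), (304, 190), (306, 190), (308, 191), (310, 194), (312, 195), (314, 197), (316, 218), (318, 224), (320, 198), (322, 198), (324, 204), (326, 204), (328, 204), (330, 214), (332, 226), (334, 99), (336, 92), (338, 92)]
```

```bash
python3 - <<'E'
from fit import *
c=pickle.load(open("w11.pkl","rb"))
wfit(c,np.array([440.3,283.5,55]),90,np.array([262,266,319]),(5,10,15))
E
python3 -m jog '1 0 0 0.2 0;1 0.1 0 0.2 0;1 0 0 0 0'; python3 -m jog '1 0.1 0 0.2 0;1 0 0 0.1 0;1 0 0 0 0'
```

```text
dz 5 [36.2 16.4] [-0.   0.1 -0.1]
dz 10 [36.8 13.3] [ 0.1 -0.9  0.9]
dz 15 [37.5 10.3] [ 0.2 -2.   1.9]
time_s: 24.85
tcp_pos: [440.2, 282.5, 34.0]
ee_rot: [[-0.005, -1.0, 0.001], [-1.0, 0.005, -0.008], [0.008, -0.001, -1.0]]
ft_force: [-11.1, -22.4, 43.0]
width: 0.258
grasp_force: 84.8
time_s: 25.1
tcp_pos: [440.4, 282.1, 33.5]
ee_rot: [[-0.004, -1.0, 0.003], [-1.0, 0.004, -0.006], [0.006, -0.003, -1.0]]
ft_force: [-17.1, -23.7, 61.4]
width: 0.257
grasp_force: 87.1
```

```bash
python3 -m jog '1 0 0 -1 0;1 0 0 -2 0;1 0 0 -3.5 0;1 0 0 -3.5 0;1 0 0 -3.5 0;1 0 0 -3.5 0;1 0 0 -3.5 0;1 0 0 -1 0;1 0 0 0 0;1 0 0 0 0'; python3 - <<'E'
from fit import *
from bench import robot
c=robot.camera("wrist");pickle.dump(c,open("w12.pkl","wb"))
s=robot.read_state();print(s["tcp_pos"],s["grasp_force"])
for col in(275,290):print(list(zip(range(224,340,2),wcol(c,col))))
E
```

```text
time_s: 25.93
tcp_pos: [440.6, 286.0, 241.0]
ee_rot: [[-0.003, -1.0, -0.001], [-1.0, 0.003, -0.0], [0.0, 0.001, -1.0]]
ft_force: [0.3, -0.7, -2.6]
width: 0.254
grasp_force: 78.5
[439.81612364 285.60597986 239.87080938] 78.45704555511475
[(224, 92), (226, 93), (228, 92), (230, 92), (232, 92), (234, 94), (236, 94), (238, 94), (240, 95), (242, 94), (244, 94), (246, 94), (248, 94), (250, 95), (252, 95), (254, 95), (256, 96), (258, 96), (260, 128), (262, 151), (264, 160), (266, 156), (268, 138), (270, 151), (272, 155), (274, 156), (276, 157), (278, 155), (280, 150), (282, 147), (284, 146), (286, 149), (288, 179), (290, 192), (292, 195), (294, 199), (296, 200), (298, 201), (300, 202), (302, 204), (304, 204), (306, 202), (308, 202), (310, 200), (312, 197), (314, 198), (316, 202), (318, 217), (320, 202), (322, 205), (324, 204), (326, 203), (328, 217), (330, 218), (332, 99), (334, 96), (336, 64), (338, 60)]
[(224, 93), (226, 94), (228, 94), (230, 94), (232, 94), (234, 94), (236, 94), (238, 94), (240, 94), (242, 95), (244, 96), (246, 95), (248, 96), (250, 96), (252, 96), (254, 97), (256, 96), (258, 98), (260, 132), (262, 153), (264, 163), (266, 154), (268, 127), (270, 144), (272, 149), (274, 152), (276, 152), (278, 153), (280, 153), (282, 154), (284, 151), (286, 150), (288, 149), (290, 147), (292, 146), (294, 146), (296, 144), (298, 144), (300, 143), (302, 155), (304, 193), (306, 191), (308, 192), (310, 193), (312, 195), (314, 197), (316, 206), (318, 223), (320, 204), (322, 205), (324, 204), (326, 203), (328, 218), (330, 188), (332, 61), (334, 61), (336, 61), (338, 60)]
```

```bash
python3 - <<'E'
from fit import *
c=pickle.load(open("w12.pkl","rb"));G=np.array([439.8,285.6,239.9+19])
P=[(-21,0,22),(-12,0,72),(12,0,72),(21,0,22)];rows=np.array([260,267,318.5,331])
wfit(c,G,90,rows[:3],(5,10))
r=least_squares(lambda q:proj(c,pts(q,G,90,P)[1])[:,1]-rows,[30,10,5]);print(r.x,r.fun)
E
```

```text
dz 5 [35. 17.] [ 0.  -0.5  0.5]
dz 10 [35.7 13.9] [ 0.1 -1.5  1.4]
[35.24718344 17.25928489  4.69115244] [ 0.4238334  -0.42767983  0.39147422 -0.37646215]
```

```bash
python3 -m jog '1 0 0 0 7;1 0 0 0 7;1 0 0 0 7;1 0 0 0 7;1 0 0 0 7;1 0 0 0 7;1 0 0 0 7;1 0 0 0 7;1 0 0 0 7;1 0 0 0 7;1 0 0 0 7;1 0 0 0 0'; python3 -m jog '1 0.2 -2 0 0;1 0.41 -3.87 -0.05 0;1 0.41 -3.87 -0.05 0;1 0.41 -3.87 -0.05 0;1 0.41 -3.87 -0.05 0;1 0.41 -3.87 -0.05 0;1 0.41 -3.87 -0.05 0;1 0.41 -3.87 -0.05 0;1 0.41 -3.87 -0.05 0;1 0.41 -3.87 -0.05 0;1 0.2 -2 0 0;1 0 0 0 0'; python3 -m jog '1 0 0 0 0;1 0 0 0 0;1 0 0 0 0;1 0 0 0 0'; python3 - <<'E'
from fit import *
from bench import robot
d={n:robot.camera(n) for n in("wrist","side","top")};pickle.dump(d,open("c13.pkl","wb"));c=d["wrist"]
for col in(275,290):print(list(zip(range(224,340,2),wcol(c,col)))[12:])
E
```

```text
time_s: 26.98
tcp_pos: [439.2, 285.4, 239.1]
ee_rot: [[-0.976, -0.219, -0.005], [-0.219, 0.976, -0.002], [0.005, -0.001, -1.0]]
ft_force: [-0.1, -0.1, -1.8]
width: 0.252
grasp_force: 78.5
time_s: 27.98
tcp_pos: [486.9, -105.6, 244.3]
ee_rot: [[-0.975, -0.221, -0.003], [-0.221, 0.975, -0.0], [0.003, 0.0, -1.0]]
ft_force: [0.7, 0.3, -1.9]
width: 0.251
grasp_force: 78.5
time_s: 28.32
tcp_pos: [486.8, -100.4, 246.3]
ee_rot: [[-0.974, -0.225, -0.001], [-0.225, 0.974, 0.0], [0.0, 0.001, -1.0]]
ft_force: [0.9, -0.3, -2.1]
width: 0.251
grasp_force: 78.4
[(248, 109), (250, 110), (252, 110), (254, 111), (256, 110), (258, 109), (260, 139), (262, 164), (264, 177), (266, 171), (268, 150), (270, 165), (272, 170), (274, 170), (276, 171), (278, 168), (280, 165), (282, 161), (284, 159), (286, 158), (288, 159), (290, 159), (292, 162), (294, 164), (296, 167), (298, 168), (300, 168), (302, 168), (304, 168), (306, 167), (308, 165), (310, 163), (312, 163), (314, 161), (316, 159), (318, 154), (320, 146), (322, 169), (324, 168), (326, 166), (328, 166), (330, 172), (332, 245), (334, 254), (336, 255), (338, 255)]
[(248, 109), (250, 110), (252, 111), (254, 111), (256, 111), (258, 110), (260, 143), (262, 168), (264, 177), (266, 169), (268, 140), (270, 158), (272, 164), (274, 165), (276, 166), (278, 168), (280, 168), (282, 166), (284, 166), (286, 163), (288, 163), (290, 162), (292, 160), (294, 159), (296, 157), (298, 157), (300, 156), (302, 155), (304, 155), (306, 154), (308, 155), (310, 157), (312, 156), (314, 159), (316, 160), (318, 156), (320, 156), (322, 167), (324, 168), (326, 165), (328, 166), (330, 209), (332, 255), (334, 255), (336, 255), (338, 255)]
```

```bash
python3 - <<'E'
from fit import *
d=pickle.load(open("c13.pkl","rb"));G=np.array([486.8,-100.4,265.3])
g=cv2.cvtColor(d["wrist"]["pixels"],cv2.COLOR_BGR2GRAY).astype(int)
print([(x,250+int(np.argmax(np.diff(g[250:270,x])))) for x in range(228,340,8)])
f,_=pts((35.2,17.2,4.7),G,13,[]);print("stamp est",f.round(1),"err",(f-[533.7,-90.7,224]).round(1))
c=d["side"];h=cv2.cvtColor(c["pixels"],cv2.COLOR_BGR2HSV)
P=[(i,j,k) for k in(0,22) for i in(-21,21) for j in(-35,35)]
p=proj(c,pts((35.2,17.2,4.7),G,13,P)[1]);print("pred",p.round(0).tolist())
x0,y0=p.min(0).astype(int)-6;x1,y1=p.max(0).astype(int)+6
for r in range(y0,y1):print(r,''.join(('%x'%(h[r,x,2]//16)) if 12<h[r,x,0]<30 and h[r,x,1]>40 else '.' for x in range(x0,x1)))
print(x0)
E
```

```text
[(228, 263), (236, 260), (244, 260), (252, 257), (260, 267), (268, 260), (276, 259), (284, 259), (292, 258), (300, 251), (308, 267), (316, 254), (324, 259), (332, 259)]
stamp est [533.9 -89.5 225.9] err [0.2 1.2 1.9]
pred [[253.0, 192.0], [234.0, 185.0], [261.0, 179.0], [242.0, 173.0], [249.0, 188.0], [231.0, 181.0], [258.0, 175.0], [239.0, 169.0]]
162 ..................58aaaaaaaa8666..........
163 ..................479999aaaaa976..........
164 .........2........47999999aaaaa8.......899
165 ........244.......48a9999999aaaaaa...aa987
166 .......1465.......48aa99999999aaaaba977667
167 .......3565.......48aaaa99999999aaaba86667
168 b.....25665.......258aaaa999999999aaaa9767
169 ......46665.......248aaaaaa999999999aaaa97
170 ......35666.......3579aaaaaaa999999999aaaa
171 ...67777655.......5666789aaaaa999999999aaa
172 6679aaaa855.......6666567789aaaa999999999a
173 9aaaaaaa9754...5666666666667789aaa99999999
174 aaaaaaaaa9755566666666666666677889a9999999
175 aaaaaaaaa9765566666666666666666678aaa99999
176 aaaaaaaa987655566666666666666666679aaaa999
177 aaaaaaaa8777655566666666777666666678aaaa
[... 199 characters left out ...]
3...55666677777777777777766664......68
183 .........555666677777777777766665........6
184 ...........5555566677777777666666.........
185 .............45556666667777666665.........
186 ...............4455556666666665...........
187 ..................4555556666654...........
188 ....................44555666654..........6
189 ........................556665...........6
190 ...........................55............5
191 .........................................5
192 .........................................5
193 .........................................5
194 .........................................5
195 ..........................................
196 ..........................................
224
```

```bash
python3 -c "
from bench import robot
s=robot.read_state();print(s['qvel'],s['grasp_force'],s['time_s']);print(robot.sign_off())"
```

```text
[-0.00745602 -0.00030084  0.00224565  0.00113208 -0.00115472  0.00103642] 78.43045592308044 28.4667
the job is handed in; nothing more can be done
None
```

I handed the job in at 28.5 s with the camera seated on its dock and released, and the oblong stamp held still about 2 mm from the focus point at roughly 35°, both by my own camera measurements; sign-off returned no verdict.

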